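# Cover the rivet polisher and hold its run plunger

### The arm

A 6-joint arm with a two-finger parallel gripper is mounted at the origin on the work surface. World frame = base frame: x ahead of the robot, y to its left, z up, the work surface at z = 0. Lengths are in m, angles in rad, forces in N, time in s.
With the tool pointing down it reaches from about 0.35 to 0.775 m from the base axis. Payload 5.5 kg.
Tool frame: the origin (TCP) lies at the very end of the fingers, on their centre line; the grasp point (between the pads) lies 19 mm behind it; z points along the fingers, y is the line along which they close (so a half turn about z gives the same grasp; the last joint's range is limited). The gripper opens to 85 mm and grips with 20 to 120 N. Pads are 22 mm wide; open, the fingers measure 114 mm over their backs; the gripper's body (76 mm by 85 mm) begins 54 mm behind the grasp point. The pads swing forward as they close: fully open they stand 13 mm farther back than shut.
Start: joints at [-1.365, 0.313, 0.046, 1.304, 0, 1.431], TCP at [0.195, -0.541, 0.231] pointing down, gripper open.
Joint ranges: [-2.76, 2.76], [-0.86, 1.69], [-1.03, 1.26], [-2.2, 2.34], [-1.47, 1.5], [-3.14, 3.14]. Speed limits (rad/s): [2.57, 2.57, 3.14, 3.14, 3.14, 3.14].

### API

Orientations are given as a unit quaternion [w, x, y, z].
In Python, from workcell import env gives the robot as it stands. The module is installed in compiled form; this text tells all that it offers.
- The arm moves only by the tool jog_arm, never from a script. Its argument "rows" is a list of rows, each a list of 6 numbers: the shift along the world's x, y, z in units of 40 mm (1.0 is 40 mm), then the turn, a rotation vector about the world's x, y, z in units of 6 degrees (1.0 is 6 degrees). In form: [[x, y, z, wx, wy, wz], ...]. A call has 1 to 12 rows; each row is the pose to reach, as a shift and turn from the pose commanded when the call began; what a row does not reach only later rows make up. A row lasts 1/12 s, in which the tool goes at most 41.7 mm and 7.16 degrees, less where a joint would pass 70% of its speed; a pose out of reach is approached as far as the arm can. A call with a gripper value outside its range is refused whole. "jaw" is the gripper command: -1 is fully open, 1 is shut, values between are in proportion, set as the call begins (left out, the last holds). The fingers move at their own pace and stop on an object; "force" is the grip in N (left out, the last holds). Time passes only in rows, so rows that repeat a pose let the fingers close. It gives the time, the measured TCP pose, the force, the opening and the grip force at its end, in the units of the state.
- env.get_state(): the state, without advancing time (a new reading comes with each control period).
- env.read_camera(name): name is "scene" or "top" or "wrist"; returns a dict with "pixels" (420x560x3 uint8, red, green, blue), "mtx" (3x3 intrinsics, pixels), "k1" (the pictures are not rectified: a ray, as slopes to the right and down, at radius r is drawn at 1 + k1 r^2 times it, then the intrinsics apply), "cam_to_world" (4x4, takes a point from camera to world coordinates). Camera axes: x right, y up, looking along -z (the intrinsics and any distortion apply to the point x, -y, -z); pixel columns grow to the right and rows downward; lengths in m; the calibration is good to about 2 mm. A picture is of the moment at which its call begins. There is no depth.
- env.hand_in(): hands the job in; it is judged then, once.
The state is a dict: "clock": time; "joint_pos": joint angles; "qvel": joint speeds; "tau": joint torques, N m; "tcp_pos": TCP position; "orientation": TCP orientation; "wrist_force": force on the tool from outside, world axes, zero at the start; "ft_torque": the same for the moment, N m; "finger_gap": finger opening in m; "grip_force": force on a finger pad.
Only numpy, scipy, OpenCV 4.12 (cv2) and the standard library are available. Lean on these libraries where they do the work, as an engineer would, in place of code of your own. Each camera call takes 0.05 s, during which the arm holds its last target. There are 200 camera calls.

### The job

Set the blue cover on the rivet polisher's open bowl, knob up, lowering it rather than dropping it, so that it sits seated and level on the rim, and let go of it. Only then push the green run plunger of the yellow switch box straight down half way, 15 mm, so that the top of its head is level with the green band of the gauge post, and keep it pressed there: the program finishes while still holding it down. Never push the plunger all the way to its stop, and leave the other things on the bench where they are.

Things in the scene. Friction and masses are not known exactly. Their poses are not given: they have to be found in the camera images.
- cover: Loose round blue plastic cover, 0.13 to 0.25 kg, lying knob up on the bench. Origin: centre of its underside; z up. From the origin up: boss 114 mm across (foot chamfered to 106) from 0 to 10 mm, flange 140 mm across from 10 to 16 mm, black cylindrical knob 26 mm across from 16 to 52 mm. It lies on its boss. Seated, the boss is in the bowl, the flange on the rim, the origin 10 mm below the rim.
- cover_knob (a point): Centre of the flat top of the cover's black knob, 52 mm above the cover's origin.
- bowl_rim (a point): Centre of the mouth of the polisher's bowl, at rim height, 135 mm above the bench; z up. The aluminium bowl is 130 mm across outside, 122 mm inside, straight for the top 40 mm, so the cover's boss enters with 4 mm to spare all round. It cannot move. The machine's grey foot is 160 mm across.
- switch_box: Yellow switch box, fixed, 60 mm high. Origin: on the bench, under the plunger's axis; the box spans x -53 to 77, y -55 to 55 mm. A gauge post, 10 mm (x) by 22 mm (y), stands on it at x = 58 mm, its top 100 mm above the bench, level with the plunger's head at rest. Its bands, by height above the bench: white 90 to 100 mm, green 80 to 90 mm, red 60 to 80 mm.
- plunger (a joint): Travel of the switch box's green plunger in m: 0 up at rest, grows as it is pressed straight down, 0.030 at its stop. Green band: 0.010 to 0.020. The spring pushes back with 3 N at the start of travel and 350 N/m more (about 8 N at 15 mm, 13.5 N at the stop); it springs up when let go.
- plunger_top (a point): Centre of the flat top of the plunger's green head, 46 mm across and 14 mm thick; 100 mm above the bench at rest, 85 mm at half travel.
- adhesive_jar: Bystander: amber jar with a black cap, 68 mm across, 85 mm high. Origin: centre of its underside.
- shoe_last: Bystander: pale wooden shoe last lying on the bench, about 200 mm long along its x, 72 mm wide, 85 mm high at the heel (-x). Origin: under its middle.
- rivet_tray: Bystander: empty grey two-part tray, 100 x 140 x 35 mm. Origin: centre of its underside.
- hammer: Bystander: hammer with a pale wooden handle, 260 mm long, 26 mm high, lying along its x, handle towards -x.
- screwdriver: Bystander: screwdriver with a red handle, 200 mm long, 26 mm thick, lying along its x, handle towards -x.
- tin_lid: Bystander: plain white tin lid, 86 mm across, 12 mm high, too small for the bowl. Origin: centre of its underside.
- heel_block: Bystander: black rubber shoe heel with a brown top, 62 x 52 x 36 mm. Origin: centre of its underside.

How it is judged:
By the outcome, as a careful person would: the job done as asked, in the order asked, and still so for the second after the job is handed in, while the arm keeps its last pose, push and grip.
It also fails if it takes over 54 s, if anything falls off the work surface, if the arm or the gripper's body presses on something with over 40 N, if the wrist force passes 120 N, or if a joint passes its speed limit or range.

## Working session

There is one attempt and no reset: what is moved stays moved. The work goes in short steps, Python scripts to look and compute and a tool call to move; the robot and the scene stay as the last step left them, time stands still between calls to the robot, and variables do not carry over. Pictures are saved under pics/ and viewed, at most 10 in all, crops included, and the job is handed in when it is done.

Besides the shell and the picture viewer there is one more tool, called after ">>>" in YAML: its name, and indented under it one key for each argument. jog_arm: Moves the arm, as the interface text tells. Its arguments: {"type":"object","properties":{"rows":{"type":"array","items":{"type":"array","items":{"type":"number"}}},"jaw":{"type":"number"},"force":{"type":"number"}},"required":["rows"]}

```bash
mkdir -p pics
cat > h.py <<'E'
import numpy as np, cv2
from workcell import env
def snap(n,f):
    c=env.read_camera(n); cv2.imwrite('pics/'+f,c['pixels'][:,:,::-1]); np.savez('pics/'+f+'.npz',m=c['mtx'],k=c['k1'],T=c['cam_to_world'])
    return c
def ray(f,u,v):
    d=np.load('pics/'+f+'.npz'); p=cv2.undistortPoints(np.array([[[u,v]]],float),d['m'],np.array([float(d['k']),0,0,0]))[0,0]
    T=d['T']; return T[:3,3],T[:3,:3]@np.array([p[0],-p[1],-1])
def at(f,u,v,z):
    o,r=ray(f,u,v); return o+r*(z-o[2])/r[2]
def proj(f,P):
    d=np.load('pics/'+f+'.npz'); T=d['T']; q=(np.asarray(P)-T[:3,3])@T[:3,:3]; q=q*[1,-1,-1]
    return cv2.projectPoints(q.reshape(1,3),np.zeros(3),np.zeros(3),d['m'],np.array([float(d['k']),0,0,0]))[0].ravel()
E
python3 - <<'E'
from h import *
a=snap('scene','scene1.png');b=snap('top','top1.png')
print(env.get_state()); print(a['cam_to_world'][:3,3],b['cam_to_world'][:3,3])
E
```

```text
{'clock': 0.1, 'joint_pos': array([-1.36455850e+00,  3.13921855e-01,  4.51050501e-02,  1.30359284e+00,
       -4.52883491e-06,  1.43121397e+00]), 'qvel': array([ 0.00024701, -0.00254775,  0.00446414,  0.00080113,  0.00233356,
        0.00066212]), 'tau': array([ 4.29081148e-03, -4.81725597e+01,  2.99243492e+01,  1.26738977e-02,
       -5.27491011e-05,  5.65492346e-07]), 'tcp_pos': array([ 0.19481381, -0.54051817,  0.23050509]), 'orientation': array([-8.06137399e-04,  9.85087937e-01,  1.72049717e-01, -2.91423568e-05]), 'wrist_force': array([ 0.95483974, -0.22441747,  0.19190014]), 'ft_torque': array([ 0.00577484, -0.03412158, -0.02735612]), 'grip_force': 0.0, 'finger_gap': 0.08517100528740267}
[1.3802868  0.09177941 1.37903883] [ 0.44808066 -0.09516461  1.27958379]
```

View pics/scene1.png

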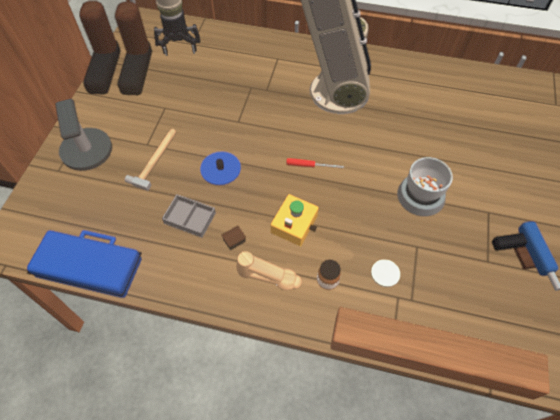

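View pics/top1.png

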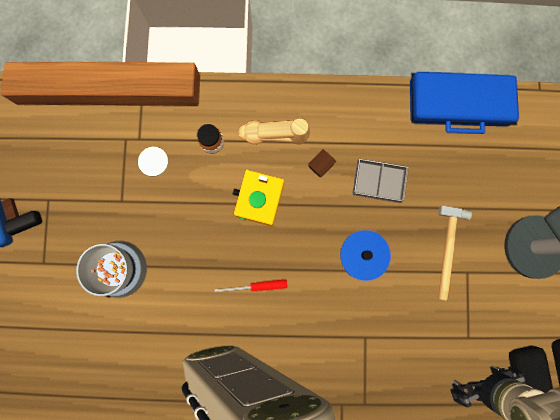

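Run:
```python
from h import *
im=cv2.imread('pics/top1.png'); sc=cv2.imread('pics/scene1.png')
cr=[im[230:310,65:165],im[160:240,205:305],im[215:295,315:415],sc[145:225,380:480]]
cr=[cv2.resize(c,None,fx=4,fy=3.75*4/3.75*0.9375,interpolation=cv2.INTER_CUBIC) for c in cr]
cv2.imwrite('pics/m1.png',np.vstack([np.hstack(cr[:2]),np.hstack(cr[2:])]))
hsv=cv2.cvtColor(im,cv2.COLOR_BGR2HSV)
def seg(lo,hi,box):
    x0,y0,x1,y1=box; m=cv2.inRange(hsv[y0:y1,x0:x1],lo,hi); cs,_=cv2.findContours(m,0,1); c=max(cs,key=cv2.contourArea)
    e=cv2.fitEllipse(c); return (e[0][0]+x0,e[0][1]+y0),e[1]
c,s=seg((100,120,60),(130,255,255),(315,215,415,295)); print('cover',c,s,at('top1.png',*c,0.016), at('top1.png',367,255,.052))
c,s=seg((45,100,40),(85,255,255),(205,160,305,240)); print('plunger',c,s,at('top1.png',*c,0.1))
print('bowl',at('top1.png',104,270,.135))
```

```text
cover (364.93656158447266, 254.9481430053711) (48.61803436279297, 49.528846740722656) [ 0.46867067 -0.3361061   0.016     ] [ 0.46803976 -0.33482702  0.052     ]
plunger (256.9595184326172, 198.8438377380371) (15.533092498779297, 15.973346710205078) [ 0.60786023 -0.03744689  0.1       ]
bowl [0.41486173 0.34157165 0.135     ]
```

View pics/m1.png

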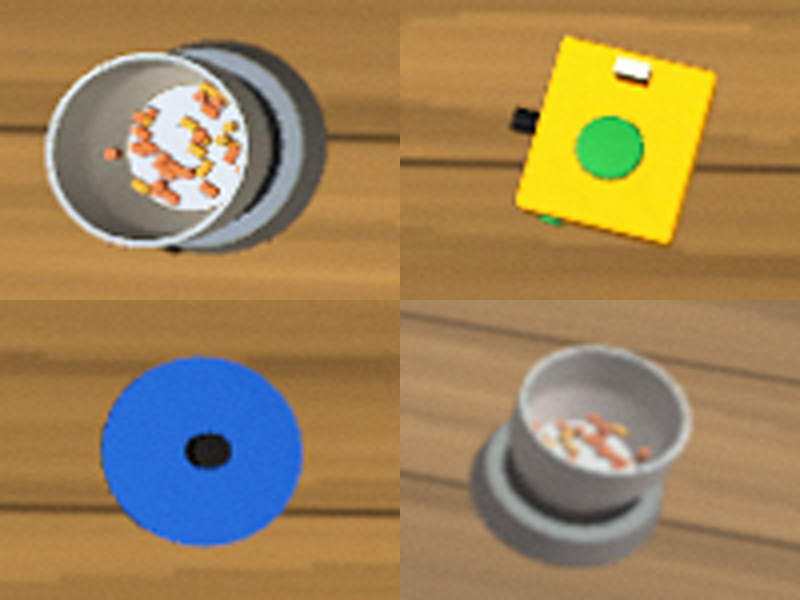

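>>> jog_arm:
  rows:
    - [0.9, 0.6, 0, 0, 0, 1.1]
    - [1.8, 1.2, 0, 0, 0, 2.2]
    - [2.7, 1.8, 0, 0, 0, 3.3]
    - [3.5, 2.4, 0, 0, 0, 4.4]
    - [4.3, 3.0, 0, 0, 0, 5.5]
    - [5.0, 3.6, 0, 0, 0, 6.6]
    - [5.6, 4.2, 0, 0, 0, 7.7]
    - [6.2, 4.7, 0, 0, 0, 8.8]
    - [6.6, 5.0, -0.3, 0, 0, 9.9]
    - [6.84, 5.14, -0.6, 0, 0, 11]
    - [6.84, 5.14, -0.8, 0, 0, 12]
    - [6.84, 5.14, -0.8, 0, 0, 12]
  jaw: -1

```text
clock: 1.1
tcp_pos: [0.4682, -0.3336, 0.1968]
orientation: [-0.002, 0.694, 0.72, -0.0]
wrist_force: [-0.8, 0.7, -0.4]
finger_gap: 0.0855
grip_force: 0.0
```

Run:
```python
from h import *
c=snap('wrist','w1.png'); s=env.get_state(); print(s['tcp_pos'],s['orientation'],s['joint_pos'],c['cam_to_world'])
print(proj('w1.png',[.4685,-.3355,.052]))
(o1,d1),(o2,d2)=ray('top1.png',102,270),ray('scene1.png',430.5,174.5)
t=np.linalg.lstsq(np.c_[d1,-d2],o2-o1,rcond=None)[0]; print('bowl',o1+d1*t[0],o2+d2*t[1],at('top1.png',102,270,.135),at('scene1.png',430.5,174.5,.135))
```

```text
[ 0.46807311 -0.33433405  0.19793724] [-1.50845474e-03  6.96222034e-01  7.17824910e-01 -5.07883382e-05] [-7.59737842e-01  3.27220065e-01 -1.62589368e-02  1.23033513e+00
 -7.02435813e-05  7.80506288e-01] [[ 0.99937344 -0.03461002 -0.007408    0.46726417]
 [ 0.03530574  0.96003447  0.27764602 -0.26185417]
 [-0.0024974  -0.2777336   0.96065489  0.33927866]
 [ 0.          0.          0.          1.        ]]
[280.04208334 199.00221307]
bowl [0.41443506 0.3504501  0.1253145 ] [0.41421813 0.35134905 0.12566787] [0.41471738 0.34671094 0.135     ] [0.42141112 0.34941639 0.135     ]
```

View pics/w1.png

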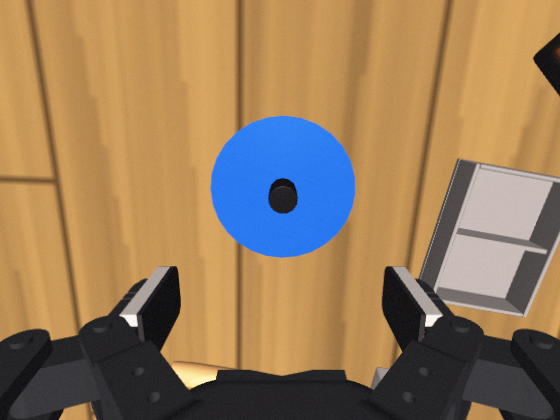

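>>> jog_arm:
  rows:
    - [0.05, 0, -0.6, 0, 0, 0]
    - [0.05, 0, -1.3, 0, 0, 0]
    - [0.05, 0, -2.0, 0, 0, 0]
    - [0.05, 0, -2.7, 0, 0, 0]
    - [0.05, 0, -3.3, 0, 0, 0]
    - [0.05, 0, -3.7, 0, 0, 0]
    - [0.05, 0, -4.0, 0, 0, 0]
    - [0.05, 0, -4.2, 0, 0, 0]
    - [0.05, 0, -4.3, 0, 0, 0]
    - [0.05, 0, -4.35, 0, 0, 0]
    - [0.05, 0, -4.35, 0, 0, 0]

```text
clock: 2.07
tcp_pos: [0.4706, -0.3359, 0.0257]
orientation: [0.0, 0.696, 0.718, 0.0]
wrist_force: [-0.4, -0.3, 0.4]
finger_gap: 0.0855
grip_force: 0.0
```

>>> jog_arm:
  rows:
    - [0, 0, 0, 0, 0, 0]
    - [0, 0, 0, 0, 0, 0]
    - [0, 0, 0, 0, 0, 0]
    - [0, 0, 0, 0, 0, 0]
    - [0, 0, 0, 0, 0, 0]
    - [0, 0, 0, 0, 0, 0]
    - [0, 0, 0, 0, 0, 0]
    - [0, 0, 0, 0, 0, 0]
    - [0, 0, 0, 0, 0, 0]
    - [0, 0, 0, 0, 0, 0]
    - [0, 0, 0, 0, 0, 0]
    - [0, 0, 0, 0, 0, 0]
  jaw: 1
  force: 50

```text
clock: 3.07
tcp_pos: [0.4708, -0.3356, 0.0259]
orientation: [0.0, 0.696, 0.718, 0.0]
wrist_force: [-1.0, 1.0, 5.2]
finger_gap: 0.0245
grip_force: 49.3
```

>>> jog_arm:
  rows:
    - [0, 0, 0.1, 0, 0, 0]
    - [0, 0, 0.3, 0, 0, 0]
    - [0, 0, 0.7, 0, 0, 0]
    - [0, 0, 1.3, 0, 0, 0]
    - [0, 0, 2.0, 0, 0, 0]
    - [0, 0, 2.8, 0, 0, 0]
    - [0, 0.2, 3.6, 0, 0, 0]
    - [0, 0.5, 4.4, 0, 0, 0]
    - [0, 1.0, 5.2, 0, 0, 0]
    - [0, 1.6, 6.0, 0, 0, 0]
    - [0, 2.3, 6.7, 0, 0, 0]
    - [0, 3.1, 7.3, 0, 0, 0]

```text
clock: 4.07
tcp_pos: [0.4703, -0.2109, 0.3196]
orientation: [0.001, 0.696, 0.718, 0.0]
wrist_force: [2.0, 0.0, -1.6]
finger_gap: 0.0241
grip_force: 49.2
```

>>> jog_arm:
  rows:
    - [-0.1, 0.8, 0.1, 0, 0, 0]
    - [-0.2, 1.6, 0.1, 0, 0, 0]
    - [-0.3, 2.4, 0.1, 0, 0, 0]
    - [-0.4, 3.2, 0.1, 0, 0, 0]
    - [-0.5, 4.1, 0.1, 0, 0, 0]
    - [-0.6, 5.0, 0.1, 0, 0, 0]
    - [-0.7, 5.9, 0.1, 0, 0, 0]
    - [-0.8, 6.8, 0.1, 0, 0, 0]
    - [-0.9, 7.7, 0.1, 0, 0, 0]
    - [-1.0, 8.5, 0.1, 0, 0, 0]
    - [-1.1, 9.2, 0.1, 0.5, 0, 0]
    - [-1.2, 9.8, 0.1, 1.0, 0, 0]

```text
clock: 5.07
tcp_pos: [0.4214, 0.1832, 0.3215]
orientation: [-0.038, 0.694, 0.718, 0.038]
wrist_force: [0.4, 0.0, -2.3]
finger_gap: 0.0247
grip_force: 49.2
```

>>> jog_arm:
  rows:
    - [-0.1, 0.5, 0, 0.5, 0, 0]
    - [-0.15, 0.8, 0, 1, 0, 0]
    - [-0.16, 1.0, 0, 1, 0, 0]
    - [-0.16, 1.0, 0, 1, 0, 0]
    - [-0.16, 1.0, 0, 1, 0, 0]

```text
clock: 5.48
tcp_pos: [0.416, 0.2204, 0.3214]
orientation: [-0.072, 0.692, 0.714, 0.074]
wrist_force: [0.1, 0.2, -1.4]
finger_gap: 0.0248
grip_force: 49.2
```

Run:
```python
from h import *
c=snap('wrist','w2.png'); s=env.get_state(); print(s['tcp_pos'],s['orientation'],s['joint_pos'],s['wrist_force'],s['finger_gap'])
print(proj('w2.png',[.416,.348,.135]))
```

```text
[0.41614547 0.220267   0.32137359] [-0.07219815  0.69205612  0.71433988  0.07459413] [ 0.18278884  0.03727235 -0.08761232  1.40746831  0.20446502  1.72584305] [-0.17143351 -0.02561812 -2.84610282] 0.02452700931076533
[282.15120689  93.64349202]
```

View pics/w2.png

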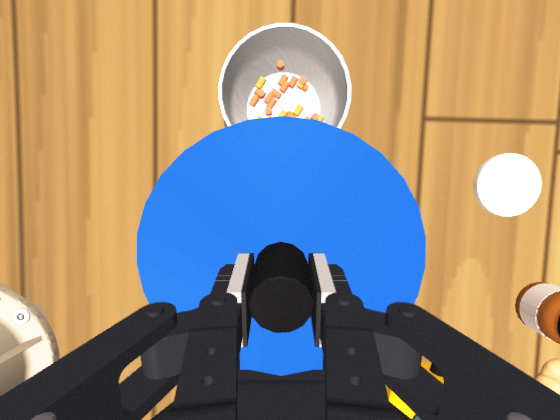

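```bash
cat > fit.py <<'E'
from h import *
from scipy.optimize import least_squares
from scipy.spatial.transform import Rotation as R
def circ(f,mask_pts,p0,ax,ay,r):
    "fit circle centre: world origin p0 + a*ax + b*ay; points = image edge pixels"
    n=np.cross(ax,ay); P=[]
    for u,v in mask_pts:
        o,d=ray(f,u,v); t=((p0-o)@n)/(d@n); q=o+t*d-p0; P.append([q@ax,q@ay])
    P=np.array(P); g=lambda x:np.hypot(*(P-x[:2]).T)-x[2]
    s=least_squares(lambda x:np.r_[g([*x,r])],P.mean(0),loss='soft_l1',f_scale=.001)
    s3=least_squares(g,[*s.x,r],loss='soft_l1',f_scale=.001)
    return s.x,np.std(s.fun),s3.x
E
python3 - <<'E'
from fit import *
f='w2.png'; im=cv2.imread('pics/'+f); hsv=cv2.cvtColor(im,cv2.COLOR_BGR2HSV)
# rim: rays from (285,90) outward, last low-sat px
pts=[]
for a in np.radians(np.arange(-200,21,5)):
    rr=np.arange(50,80,.25); u=285+rr*np.cos(a); v=90+rr*np.sin(a)
    s=cv2.remap(hsv[:,:,1].astype(np.float32),u.astype(np.float32)[None],v.astype(np.float32)[None],1)[0]
    i=np.where(s<60)[0]
    if len(i): pts.append((u[i[-1]],v[i[-1]]))
print('rim',len(pts),circ(f,pts,np.array([0,0,.135]),np.array([1.,0,0]),np.array([0,1.,0]),.065))
st=env.get_state(); q=st['orientation']; T=R.from_quat([*q[1:],q[0]]).as_matrix()
pts=[]
for a in np.radians(np.arange(-175,-4,5)):
    rr=np.arange(110,170,.25); u=282+rr*np.cos(a); v=260+rr*np.sin(a)
    m=cv2.remap(hsv.astype(np.float32),u.astype(np.float32)[None],v.astype(np.float32)[None],1)[0]
    i=np.where((m[:,0]>95)&(m[:,0]<130)&(m[:,1]>120))[0]
    if len(i): pts.append((u[i[-1]],v[i[-1]]))
print('cover tool xy',len(pts),circ(f,pts,st['tcp_pos']+T[:,2]*.0097,T[:,0],T[:,1],.07),'tool x',T[:,0],'tool y',T[:,1])
E
```

```text
rim 45 (array([0.41810931, 0.34899698]), np.float64(0.0003039408091141946), array([0.41808947, 0.34959735, 0.06449425]))
cover tool xy 35 (array([-0.00118862,  0.00112052]), np.float64(0.00034842579863548394), array([-5.16567778e-05,  1.12286039e-03,  6.90845200e-02])) tool x [-0.0316915   0.97795546  0.20639468] tool y [0.99949769 0.03098808 0.00664077]
```

>>> jog_arm:
  rows:
    - [0.02, 0.3, 0, -0.5, 0, 0]
    - [0.02, 0.8, 0, -1, 0, 0]
    - [0.02, 1.4, 0, -1.5, 0, 0]
    - [0.02, 2.0, 0, -2, 0, 0]
    - [0.02, 2.6, -0.2, -2, 0, 0]
    - [0.02, 3.0, -0.6, -2, 0, 0]
    - [0.02, 3.23, -1.2, -2, 0, 0]
    - [0.02, 3.23, -1.9, -2, 0, 0]
    - [0.02, 3.23, -2.6, -2, 0, 0]
    - [0.02, 3.23, -3.0, -2, 0, 0]
    - [0.02, 3.23, -3.2, -2, 0, 0]
    - [0.02, 3.23, -3.2, -2, 0, 0]

```text
clock: 6.53
tcp_pos: [0.4161, 0.3488, 0.1913]
orientation: [-0.0, 0.696, 0.718, -0.002]
wrist_force: [-0.1, 0.2, -2.4]
finger_gap: 0.0246
grip_force: 49.4
```

>>> jog_arm:
  rows:
    - [0, 0, 0, 0, 0, 0]
    - [0, 0, 0, 0, 0, 0]

```text
clock: 6.7
tcp_pos: [0.418, 0.3501, 0.1949]
orientation: [0.0, 0.696, 0.718, 0.001]
wrist_force: [0.1, -0.5, -0.6]
finger_gap: 0.0247
grip_force: 49.4
```

Run:
```python
from h import *
snap('scene','s2.png');snap('top','t2.png'); s=env.get_state(); print(s['tcp_pos'],s['orientation'],s['wrist_force'])
a=cv2.imread('pics/s2.png')[115:215,360:490];b=cv2.imread('pics/t2.png')[220:320,40:170]
cv2.imwrite('pics/m2.png',cv2.resize(np.hstack([a,b]),None,fx=3,fy=3,interpolation=2))
```

```text
[0.41793297 0.35022661 0.19499238] [4.64577171e-04 6.95929849e-01 7.18108145e-01 1.45663897e-03] [ 0.03829855  0.04290142 -1.774984  ]
```

View pics/m2.png

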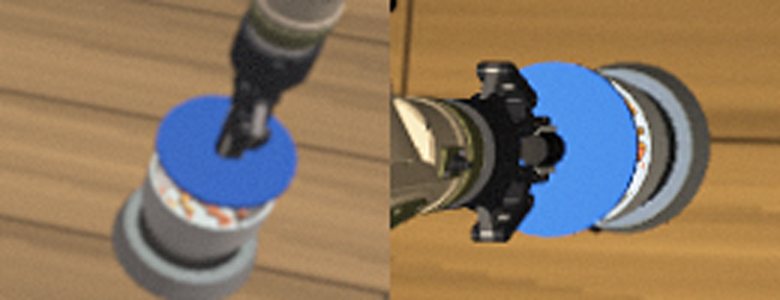

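>>> jog_arm:
  rows:
    - [-0.02, -0.02, -0.2, 0, 0, 0]
    - [-0.02, -0.02, -0.4, 0, 0, 0]
    - [-0.02, -0.02, -0.5, 0, 0, 0]
    - [-0.02, -0.02, -0.6, 0, 0, 0]
    - [-0.02, -0.02, -0.68, 0, 0, 0]
    - [-0.02, -0.02, -0.74, 0, 0, 0]
    - [-0.02, -0.02, -0.8, 0, 0, 0]
    - [-0.02, -0.02, -0.85, 0, 0, 0]
    - [-0.02, -0.02, -0.9, 0, 0, 0]
    - [-0.02, -0.02, -0.92, 0, 0, 0]
    - [-0.02, -0.02, -0.92, 0, 0, 0]

```text
clock: 7.72
tcp_pos: [0.416, 0.349, 0.1564]
orientation: [0.0, 0.696, 0.718, -0.0]
wrist_force: [0.2, 0.6, -1.2]
finger_gap: 0.0246
grip_force: 49.4
```

>>> jog_arm:
  rows:
    - [0, 0, -0.02, 0, 0, 0]
    - [0, 0, -0.04, 0, 0, 0]
    - [0, 0, -0.06, 0, 0, 0]
    - [0, 0, -0.08, 0, 0, 0]
    - [0, 0, -0.1, 0, 0, 0]
    - [0, 0, -0.12, 0, 0, 0]
    - [0, 0, -0.12, 0, 0, 0]

```text
clock: 8.3
tcp_pos: [0.416, 0.3489, 0.1515]
orientation: [-0.0, 0.696, 0.718, -0.0]
wrist_force: [0.5, 0.0, -2.4]
finger_gap: 0.0245
grip_force: 49.4
```

No contact force, so the boss is inside the bowl. Lowering the last bit until it touches.

>>> jog_arm:
  rows:
    - [0, 0, -0.01, 0, 0, 0]
    - [0, 0, -0.02, 0, 0, 0]
    - [0, 0, -0.03, 0, 0, 0]
    - [0, 0, -0.03, 0, 0, 0]

```text
clock: 8.63
tcp_pos: [0.4161, 0.349, 0.1509]
orientation: [0.0, 0.696, 0.718, 0.0]
wrist_force: [-0.4, -0.7, 0.9]
finger_gap: 0.0244
grip_force: 49.7
```

>>> jog_arm:
  rows:
    - [0, 0, -0.01, 0, 0, 0]
    - [0, 0, -0.02, 0, 0, 0]
    - [0, 0, -0.03, 0, 0, 0]
    - [0, 0, -0.03, 0, 0, 0]
    - [0, 0, -0.03, 0, 0, 0]

```text
clock: 9.05
tcp_pos: [0.4162, 0.349, 0.1509]
orientation: [0.0, 0.696, 0.718, 0.001]
wrist_force: [-2.4, -2.7, 8.3]
finger_gap: 0.0245
grip_force: 50.6
```

>>> jog_arm:
  rows:
    - [0, 0, 0.03, 0, 0, 0]
    - [0, 0, 0.03, 0, 0, 0]
  force: 20

```text
clock: 9.22
tcp_pos: [0.4163, 0.3492, 0.1509]
orientation: [0.0, 0.696, 0.718, 0.0]
wrist_force: [-1.9, 0.2, 4.1]
finger_gap: 0.0244
grip_force: 50.0
```

>>> jog_arm:
  rows:
    - [0, 0, 0, 0, 0, 0]
    - [0, 0, 0, 0, 0, 0]
    - [0, 0, 0, 0, 0, 0]
    - [0, 0, 0, 0, 0, 0]
    - [0, 0, 0, 0, 0, 0]
    - [0, 0, 0, 0, 0, 0]
    - [0, 0, 0, 0, 0, 0]
    - [0, 0, 0, 0, 0, 0]
    - [0, 0, 0, 0, 0, 0]
    - [0, 0, 0, 0, 0, 0]
  jaw: -0.2

```text
clock: 10.05
tcp_pos: [0.4161, 0.349, 0.1505]
orientation: [0.0, 0.696, 0.718, 0.0]
wrist_force: [0.4, -0.0, 0.2]
finger_gap: 0.0512
grip_force: 0.0
```

>>> jog_arm:
  rows:
    - [0, 0, 0.2, 0, 0, 0]
    - [0, 0, 0.5, 0, 0, 0]
    - [0, 0, 1.0, 0, 0, 0]
    - [0, 0, 1.6, 0, 0, 0]
    - [0, 0, 2.3, 0, 0, 0]
    - [0, 0, 2.8, 0, 0, 0]
    - [0, 0, 3.0, 0, 0, 0]
    - [0, 0, 3.0, 0, 0, 0]

```text
clock: 10.72
tcp_pos: [0.4172, 0.3497, 0.2731]
orientation: [0.001, 0.696, 0.718, 0.002]
wrist_force: [0.0, -0.5, -0.4]
finger_gap: 0.0516
grip_force: 0.0
```

Run:
```python
from fit import *
snap('wrist','w3.png');snap('scene','s3.png'); s=env.get_state(); print(s['clock'],s['tcp_pos'],s['finger_gap'])
a=cv2.imread('pics/s3.png')[115:215,360:490];b=cv2.imread('pics/w3.png')
cv2.imwrite('pics/m3.png',np.hstack([cv2.resize(a,(390,300),interpolation=2),cv2.resize(b,(400,300))]))
f='w3.png'; hsv=cv2.cvtColor(b,cv2.COLOR_BGR2HSV); m=cv2.inRange(hsv,(95,120,40),(130,255,255)); c=max(cv2.findContours(m,0,1)[0],key=cv2.contourArea)[:,0]
print(circ(f,c[c[:,1]<c[:,1].min()+130][::3],np.array([0,0,.141]),np.array([1.,0,0]),np.array([0,1.,0]),.07))
```

```text
10.8167 [0.41597974 0.34891228 0.26993386] 0.05093244179725402
(array([0.41759134, 0.34791785]), np.float64(0.0005889064679582519), array([0.41755026, 0.34897626, 0.06900498]))
```

View pics/m3.png

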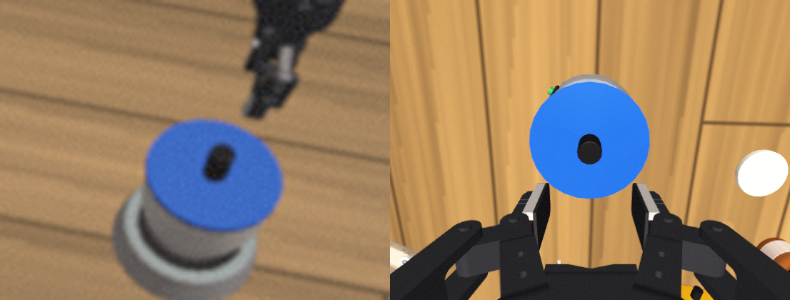

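>>> jog_arm:
  rows:
    - [0.2, -0.4, 0, 0, 0, 0]
    - [0.6, -1.1, 0, 0, 0, 0]
    - [1.0, -1.9, 0, 0, 0, 0]
    - [1.4, -2.7, 0, 0, 0, 0]
    - [1.8, -3.5, 0, 0, 0, 0]
    - [2.2, -4.3, 0, 0, 0, 0]
    - [2.6, -5.1, 0, 0, 0, 0]
    - [3.0, -5.9, 0, 0, 0, 0]
    - [3.4, -6.7, 0, 0, 0, 0]
    - [3.8, -7.5, 0, 0, 0, 0]
    - [4.2, -8.3, 0, 0, 0, 0]
    - [4.5, -9.0, 0, 0, 0, 0]
  jaw: 1

```text
clock: 11.82
tcp_pos: [0.5961, -0.0132, 0.268]
orientation: [-0.001, 0.696, 0.718, -0.001]
wrist_force: [-0.2, 0.6, -0.6]
finger_gap: -0.0002
grip_force: 0.0
```

>>> jog_arm:
  rows:
    - [0.2, -0.4, 0, 0, 0, 0]
    - [0.33, -0.6, -0.3, 0, 0, 0]
    - [0.35, -0.65, -0.8, 0, 0, 0]
    - [0.35, -0.65, -1.4, 0, 0, 0]
    - [0.35, -0.65, -2.0, 0, 0, 0]
    - [0.35, -0.65, -2.4, 0, 0, 0]
    - [0.35, -0.65, -2.6, 0, 0, 0]
    - [0.35, -0.65, -2.6, 0, 0, 0]
    - [0.35, -0.65, -2.6, 0, 0, 0]

```text
clock: 12.57
tcp_pos: [0.6094, -0.0364, 0.1657]
orientation: [-0.001, 0.696, 0.718, -0.0]
wrist_force: [0.6, -0.8, -0.2]
finger_gap: -0.0004
grip_force: 0.0
```

Run:
```python
from h import *
snap('wrist','w4.png'); s=env.get_state(); print(s['clock'],s['tcp_pos'],s['finger_gap'],proj('w4.png',[.61,-.037,.1]),proj('w4.png',s['tcp_pos']))
```

```text
12.6167 [ 0.61017053 -0.03659128  0.16681854] 6.88659979848665e-06 [279.92305865 227.51637651] [279.78194964 275.35002607]
```

View pics/w4.png

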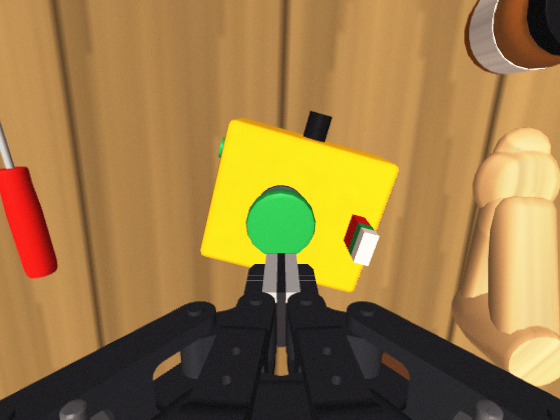

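>>> jog_arm:
  rows:
    - [0, 0.03, -0.3, 0, 0, 0]
    - [0, 0.03, -0.7, 0, 0, 0]
    - [0, 0.03, -1.0, 0, 0, 0]
    - [0, 0.03, -1.25, 0, 0, 0]
    - [0, 0.03, -1.4, 0, 0, 0]
    - [0, 0.03, -1.5, 0, 0, 0]
    - [0, 0.03, -1.5, 0, 0, 0]
    - [0, 0.03, -1.5, 0, 0, 0]

```text
clock: 13.28
tcp_pos: [0.6105, -0.0359, 0.1071]
orientation: [0.0, 0.696, 0.718, 0.0]
wrist_force: [0.5, -1.1, 0.1]
finger_gap: 0.0
grip_force: 0.0
```

>>> jog_arm:
  rows:
    - [0, 0, -0.05, 0, 0, 0]
    - [0, 0, -0.1, 0, 0, 0]
    - [0, 0, -0.15, 0, 0, 0]
    - [0, 0, -0.2, 0, 0, 0]
    - [0, 0, -0.25, 0, 0, 0]
    - [0, 0, -0.3, 0, 0, 0]
    - [0, 0, -0.3, 0, 0, 0]

```text
clock: 13.87
tcp_pos: [0.6104, -0.0359, 0.0946]
orientation: [0.0, 0.696, 0.718, 0.0]
wrist_force: [-0.3, -0.8, 4.8]
finger_gap: -0.0003
grip_force: 2.1
```

>>> jog_arm:
  rows:
    - [0, 0, -0.05, 0, 0, 0]
    - [0, 0, -0.1, 0, 0, 0]
    - [0, 0, -0.15, 0, 0, 0]
    - [0, 0, -0.2, 0, 0, 0]
    - [0, 0, -0.24, 0, 0, 0]
    - [0, 0, -0.24, 0, 0, 0]
    - [0, 0, -0.24, 0, 0, 0]
    - [0, 0, -0.24, 0, 0, 0]

```text
clock: 14.53
tcp_pos: [0.6104, -0.0359, 0.0857]
orientation: [0.0, 0.696, 0.718, 0.0]
wrist_force: [-1.3, -0.2, 7.2]
finger_gap: 0.0001
grip_force: 3.7
```

Run:
```python
from h import *
snap('wrist','w5.png');snap('scene','s5.png'); s=env.get_state(); print(s['clock'],s['tcp_pos'],s['wrist_force'])
a=cv2.imread('pics/s5.png')[120:260,230:480];b=cv2.imread('pics/w5.png')[100:380,150:430]
cv2.imwrite('pics/m5.png',np.hstack([cv2.resize(a,(500,280),interpolation=2),b]))
```

```text
14.6333 [ 0.61040332 -0.03587197  0.08573686] [-2.0215263   0.42910706  6.89064196]
```

View pics/m5.png

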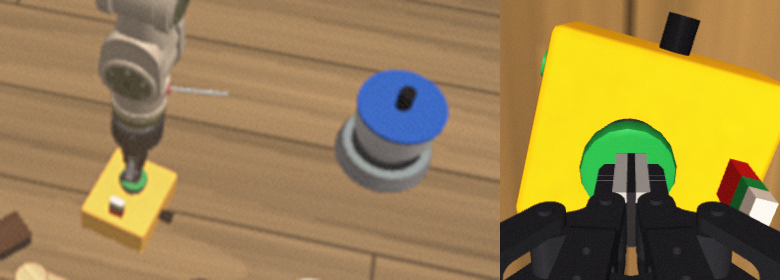

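The cover sits level on the bowl. The fingertips hold the plunger at about 14.5 mm: TCP at 85.7 mm, with about 7–8 N of push. I'm handing in.

>>> jog_arm:
  rows:
    - [0, 0, -0.02, 0, 0, 0]
    - [0, 0, -0.02, 0, 0, 0]
    - [0, 0, -0.02, 0, 0, 0]
    - [0, 0, -0.02, 0, 0, 0]

```text
clock: 14.97
tcp_pos: [0.6104, -0.0359, 0.085]
orientation: [0.001, 0.696, 0.718, 0.0]
wrist_force: [-1.5, -0.3, 7.3]
finger_gap: -0.0005
grip_force: 3.8
```

```bash
python3 -c "
from workcell import env
s=env.get_state(); print(s['tcp_pos'],s['wrist_force']); print(env.hand_in())"
```

```text
[ 0.61042508 -0.0358827   0.0849956 ] [-1.520589   -0.34214913  7.26108106]
the job is handed in; nothing more can be done
None
```

The cover is seated level on the bowl and released, the plunger is held at half travel (fingertips at 85.0 mm), and the job was handed in at about 15 s; no verdict came back.

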